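# Push a bronze bushing out of its bearing block over the knock-out drift

### The job

The bronze bushing is stuck flush in its aluminium bearing block. Feel the access hole in the block's underside onto the upright drift of the knock-out stand and press the block, without ramming it, fully down onto the stand's rest buttons so that the drift pokes the bushing up; leave the block there, then draw the bushing out and set it upright in the empty pocket of the tray. Leave everything else on the bench where it is.

Things in the scene. Friction and masses are not known exactly. Their poses are not given: they have to be found in the camera images.
- block_center (a point): Centre, half-way up, of the loose aluminium bearing block that holds the bushing, standing on the bench: 76 mm long (its x), 50 mm wide (its y, the way to grip it), 28 mm high, 0.24 kg, z up. From its top a round recess 33 mm across and 20 mm deep, on the vertical axis through this point, holds the bushing; the recess floor below is 8 mm thick.
- hole_mouth (a point): Centre of the mouth of the access hole in the block's underside, 14 mm below the block's centre: a round hole 15 mm across, straight up through the 8 mm recess floor to the underside of the bushing. The aluminium is soft: press on the drift and the rest buttons with no more than about 30 N.
- bushing_center (a point): Centre of the bronze bushing in the block: tube, 32 mm outside, 10 mm bore, 20 mm high, 0.12 kg, axis z. At first on the recess floor, top flush with the block's. Two spring plungers in the recess wall hold it: about 5 to 20 N pushes it up, until 7 mm up it is past them and loose. Block right down on the stand: it rests on the drift, 13 mm proud of the block, its lower 7 mm still in the recess.
- stand: The knock-out stand, bolted to the bench: a flat square dark steel base, 100 x 100 x 16 mm, origin at the centre of its underside, z up. Round its middle, at x +-10 and y +-12 mm, four domed rest buttons stand 4 mm above the base: the block is fully down when its underside rests on them, 20 mm above the bench. Upright between them, in a short slot along x, stands the drift. Nothing on it moves.
- drift_slot (a point): The -x end of the stand's slot, 16 mm from its middle, at the drift tip's height: 41 mm above the bench (21 above the rest buttons). The drift, an upright square-ended steel pin of 14 mm diameter that just fits the block's access hole, is clamped in the slot with its axis on the stand's x axis, 9 to 23 mm from this point towards +x; just where is not measured and must be seen or felt.
- tray: The plywood tray, screwed to the bench: 176 mm long (its x), 66 mm wide (its y), 18 mm high; origin at the centre of its underside, z up. Three round pockets 36 mm across and 6 mm deep in a row along its x, 56 mm apart: the middle one and the one at +x hold spare bushings, the one at -x is empty.
- pocket (a point): Centre of the floor of the tray's empty pocket, 12 mm above the bench; the pocket is 36 mm across and 6 mm deep. A bushing set down in it has its centre 10 mm above this point.
- spare_a_center (a point): Centre of a spare bushing, same as the other, in the tray's middle pocket. To be left alone.
- spare_b_center (a point): Centre of a spare bushing, in the tray's pocket at +x. To be left alone.
- empty_block_center (a point): Centre of a second, empty bearing block, same size, beyond the work area. To be left alone.
- roller: A yellow plastic grooved roller, 38 mm across, 24 mm high, standing on the bench; origin under its centre. To be left alone.
- caliper: A steel vernier caliper, 235 mm long, lying flat. To be left alone.
- chuck_key: A T-handled lathe chuck key, 110 x 130 mm, 19 mm high, lying flat. To be left alone.
- deburrer: A deburring tool with a black handle, 150 mm long, lying flat. To be left alone.
- oil: A white oil bottle, 54 mm across, 130 mm tall, standing. To be left alone.
There are look-alikes about, which are no part of the job. Leave any blue or purple look-alike of the part that bears block_center alone.

How it is judged:
On the way, in this order (a step that is already met when the one before it is completed fails the run):
1. the block sits fully down on the stand's rest buttons over the drift, the bushing poked up out of it (horizontal distance between block_center and stand below 0.01 m and z of block_center in the frame of stand below 0.036 m and angle between block_center's own z axis and vertical below 0.05 rad and horizontal distance between bushing_center and block_center below 0.004 m and z of bushing_center in the frame of block_center above 0.015 m), for 0.2 s.
2. the bushing stands upright in the tray's empty pocket (horizontal distance between bushing_center and pocket below 0.004 m and z of bushing_center in the frame of pocket below 0.012 m and angle between bushing_center's own z axis and vertical below 0.1 rad), for 0.2 s.
At the end, for the whole second after the job is handed in: The bushing stands upright in the tray's empty pocket (centre within 4 mm of the pocket's, bottom within 2 mm of its floor, tilt under 0.1 rad), and the block is still on the stand over the drift, fully down (within 2 mm of the rest buttons, centre within 10 mm of the stand's, tilt under 0.05 rad) (all of step 2 and horizontal distance between block_center and stand below 0.01 m and z of block_center in the frame of stand below 0.036 m and angle between block_center's own z axis and vertical below 0.05 rad); the robot touches nothing.
It fails at once if the stand or its drift is loaded with more than 35 N: the block (or anything else) is rammed against it (contact force between stand and anything else above 35 N).
It fails at once if a spare bushing is taken or knocked out of its pocket (moved more than 8 mm) (distance of any of spare_a_center, spare_b_center from where it was at the start of the episode above 0.008 m).
It fails at once if another thing on the bench is moved more than 20 mm (distance of any of empty_block_center, roller, caliper, chuck_key, deburrer, oil from where it was at the start of the episode above 0.02 m).
It also fails if it takes over 72 s, if anything falls off the work surface, if the arm or the gripper's body presses on something with over 40 N, if the wrist force passes 120 N, or if a joint passes its speed limit or range.

### The arm

A 7-joint arm with a two-finger parallel gripper is mounted at the origin on the work surface. World frame = base frame: x ahead of the robot, y to its left, z up, the work surface at z = 0. Lengths are in m, angles in rad, forces in N, time in s.
With the tool pointing down it reaches from about 0.35 to 0.9 m from the base axis. Payload 8.1 kg.
Tool frame: the origin (TCP) lies at the very end of the fingers, on their centre line; the grasp point (between the pads) lies grip_point_offset behind it (grip_point_offset is the distance from the TCP to the grasp point, in m); z points along the fingers, y is the direction in which the jaws open and shut (so a half turn about z gives the same grasp; the last joint's range is limited). The gripper opens to 92 mm and grips with 3 to 60 N. Pads are 19 mm wide; open, the fingers measure 130 mm over their backs; the gripper's body (75 mm by 190 mm) begins 47 mm behind the grasp point.
Start: joints at [1.116, 0.434, 0.025, 1.573, -0.012, 1.134, -0.075], TCP at [0.215, -0.587, 0.227] pointing down, gripper open.
Joint ranges: [-2.62, 2.62], [-0.44, 2.09], [-1.27, 1.32], [0.08, 2.57], [-1.32, 4.46], [0.12, 2], [-2.74, 2.74]. Speed limits (rad/s): [2.22, 2.22, 3.01, 3.01, 3.14, 3.14, 3.14].

### API

Orientations are given as a rotation vector (axis times angle).
In Python, from cell import * gives the robot as it stands.
- The arm moves only by the tool drive_tool, never from a script. Its argument "increments" is a list of rows, each an object of numbers: "grip": the gripper's target within -1 to 1 (shut at 1, half-way at 0, fully open at -1); "tx", "ty", "tz": the shift along the world's x, y, z normalised to -1 to 1, where 1 is 400 mm; "turn": the turn about the world's z normalised to -1 to 1, where 1 is 60 degrees. In form: [{"grip": .., "tx": .., "ty": .., "tz": .., "turn": ..}, ...]. A call has 1 to 20 rows; each row is the pose to reach, as a shift and turn from the pose measured when the call began; what a row does not reach only later rows make up. A row lasts 1/10 s, in which the tool goes at most 50 mm and 8.59 degrees, less where a joint would pass 70% of its speed; a pose out of reach is approached as far as the arm can. A call with a number of a shift or a turn outside -1 to 1 is refused whole. A call with a gripper value outside its range is refused whole. The fingers move at their own pace and stop on an object; "newtons" is the grip in N (left out, the last holds). Time passes only in rows, so rows that repeat a pose let the fingers close. It gives the time, the measured TCP pose, the force and the opening at its end, in the units of the state.
- observe(): the state, without advancing time (a new reading comes with each control period).
- get_image(name): name is "scene" or "top"; returns the picture (420x560x3 uint8, red, green, blue); there is no depth.
- camera_info(name): a dict with "fx", "fy", "cx", "cy" (pixels), "distortion" ([k1, k2, p1, p2, k3] as OpenCV has them; the pictures are not rectified), "eye" and "rotation" of the camera in the world. Camera axes: x right, y down, z forward; pixel columns grow to the right and rows downward; lengths in m; the calibration is good to about 2 mm. A picture is of the moment at which its call begins. camera_info takes no time and is no camera call.
- sign_off(): hands the job in, once; it reports no verdict.
The state is a dict: "clock": time; "joints": joint angles; "dq": joint speeds; "joint_efforts": joint torques, N m; "position": TCP position; "ee_rot": TCP orientation; "force": force on the tool from outside, world axes, zero at the start; "ft_torque": the same for the moment, N m; "width": opening from 0.0 (shut) to 1.0 (fully open).
Only numpy, scipy, OpenCV 4.12 (cv2) and the standard library are available. Lean on these libraries where they do the work, as an engineer would, in place of code of your own. Each camera call takes 0.05 s, during which the arm holds its last target. There are 200 camera calls.

## Working session

There is one attempt and no reset: what is moved stays moved. The work goes in short steps, Python scripts to look and compute and a tool call to move; the robot and the scene stay as the last step left them, time stands still between calls to the robot, and variables do not carry over. Pictures are saved under pics/ and viewed, about 8 in all and at most 12, crops included, and the job is handed in when it is done.

Besides the shell and the picture viewer there is one more tool, called after "Request:" in YAML: its name, and indented under it one key for each argument. drive_tool: Moves the arm, as the interface text tells. Its arguments: {"type":"object","properties":{"increments":{"type":"array","items":{"type":"object","properties":{"grip":{"type":"number"},"tx":{"type":"number"},"ty":{"type":"number"},"tz":{"type":"number"},"turn":{"type":"number"}}}},"newtons":{"type":"number"}},"required":["increments"]}

```bash
mkdir -p pics; ls; python3 - <<'E'
from cell import *
import cv2
for n in("top","scene"):
    cv2.imwrite(f"pics/{n}0.png",get_image(n)[:,:,::-1]); print(n,camera_info(n))
s=observe(); print({k:s[k] for k in("clock","position","ee_rot","force","width")})
try: print(grip_point_offset)
except Exception as e: print(e)
E
```

```text
pics
top {'fx': 423.1416740644459, 'fy': 423.1416740644459, 'cx': 284.38735214787704, 'cy': 212.44752431039197, 'distortion': array([0.02528882, 0.        , 0.        , 0.        , 0.        ]), 'eye': array([ 0.37871972, -0.03302782,  1.06624543]), 'rotation': array([-2.11860854,  2.15768299, -0.16007098])}
scene {'fx': 382.33455344669494, 'fy': 382.33455344669494, 'cx': 285.5045261619935, 'cy': 209.84659184169055, 'distortion': array([-0.08719266,  0.        ,  0.        ,  0.        ,  0.        ]), 'eye': array([ 1.01075436, -0.3866061 ,  0.68845255]), 'rotation': array([-2.16576325, -1.12034269,  0.41407215])}
{'clock': 0.1, 'position': array([ 0.21517335, -0.58630822,  0.22604486]), 'ee_rot': array([-3.09180035e+00, -5.49494893e-01,  6.19963232e-04]), 'force': array([ 0.28482152,  0.20054906, -1.10931797]), 'width': 0.9972861313371895}
0.0188
```

View pics/top0.png

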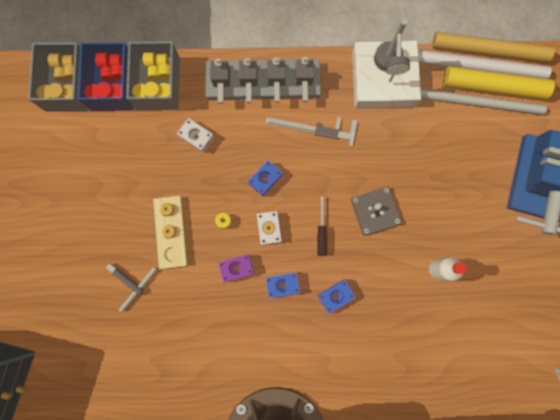

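View pics/scene0.png

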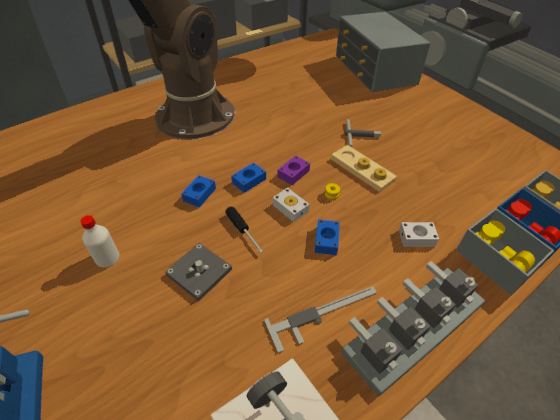

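The top view shows the block with its bushing at (269,228), the stand at (376,211) and the tray at (170,232) with its empty pocket near (168,254). Next I'll enlarge crops of these.

```bash
cat >h.py <<'E'
from cell import *
import cv2,numpy as np
def ray(n,uv):
    c=camera_info(n);K=np.array([[c['fx'],0,c['cx']],[0,c['fy'],c['cy']],[0,0,1]])
    R=cv2.Rodrigues(np.array(c['rotation'],float))[0]
    p=cv2.undistortPoints(np.array([[uv]],float),K,np.array(c['distortion']))[0,0]
    return np.array(c['eye']),R@np.array([p[0],p[1],1])
def at(n,uv,z):
    e,d=ray(n,uv); return (e+d*(z-e[2])/d[2])[:2]
def proj(n,P):
    c=camera_info(n);K=np.array([[c['fx'],0,c['cx']],[0,c['fy'],c['cy']],[0,0,1]])
    R=cv2.Rodrigues(np.array(c['rotation'],float))[0]
    P=np.atleast_2d(np.array(P,float))
    return cv2.projectPoints(P,cv2.Rodrigues(R.T)[0],-R.T@c['eye'],K,np.array(c['distortion']))[0][:,0]
def crop(img,u0,v0,w,h,k,step=10):
    o=cv2.resize(img[v0:v0+h,u0:u0+w],None,fx=k,fy=k,interpolation=cv2.INTER_CUBIC)
    for u in range(-(-u0//step)*step,u0+w,step):
        x=int((u-u0+.5)*k);cv2.line(o,(x,0),(x,6),(0,255,0),1);cv2.putText(o,str(u),(x-9,16),0,.33,(0,255,0),1)
    for v in range(-(-v0//step)*step,v0+h,step):
        y=int((v-v0+.5)*k);cv2.line(o,(0,y),(6,y),(0,255,0),1);cv2.putText(o,str(v),(8,y+4),0,.33,(0,255,0),1)
    return o
E
python3 - <<'E'
from h import *
t=cv2.imread("pics/top0.png");s=cv2.imread("pics/scene0.png")
a=np.hstack([crop(t,248,206,44,44,6),crop(t,348,184,56,56,264/56),crop(t,148,190,44,88,3)])
b=np.hstack([crop(s,265,180,50,50,5.28),crop(s,163,240,72,60,264/60),crop(s,325,140,76,60,196/76)[:0] if 0 else cv2.resize(crop(s,325,140,76,60,264/60),(a.shape[1]-264-int(72*4.4),264))]) 
b=b[:,:a.shape[1]]
cv2.imwrite("pics/c1.png",np.vstack([a,b])); print(a.shape,b.shape)
E
```

```text
(264, 660, 3) (264, 660, 3)
```

View pics/c1.png

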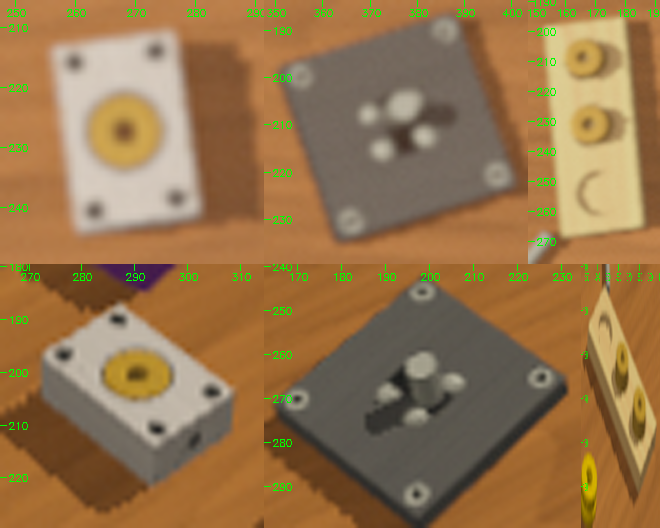

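The crops show the block's corners, its bushing, the stand's bolts and the drift tip clearly. I'll fit poses from the points I read off in both cameras.

```bash
cat >fit.py <<'E'
from h import *
from scipy.optimize import least_squares
def px(pts,u0,v0,k,ox=0,oy=0): return np.array([((x-ox)/k+u0-.5,(y-oy)/k+v0-.5) for x,y in pts])
def fit(model,obs,x0):  # model Nx3 body, obs {cam:Nx2}
    def w(q):
        c,s=np.cos(q[2]),np.sin(q[2]);M=np.array(model)
        return np.c_[q[0]+c*M[:,0]-s*M[:,1],q[1]+s*M[:,0]+c*M[:,1],M[:,2]]
    def f(q):
        W=w(q);r=[]
        for n,o in obs.items():
            m=~np.isnan(o[:,0]); r.append((proj(n,W[m])-o[m]).ravel())
        return np.concatenate(r)
    r=least_squares(f,x0); return r.x,np.sqrt(np.mean(r.fun**2))
E
python3 - <<'E'
from fit import *
T1=(248,206,6);T2=(348,184,264/56,264);T3=(148,190,3,528);S1=(265,180,5.28,0,264);S2=(163,240,4.4,264,264)
bt=px([(51,47),(175,30),(203,215),(77,233),(124,131)],*T1)
bs=px([(154,451),(42,354),(120,303),(233,391),(138,373)],*S1)
print("bush top",at("top",bt[4],.028),"scene",at("scene",bs[4],.028))
# corners top view: order TL,TR,BR,BL ; x up in image
B=np.array([(38,25,28),(38,-25,28),(-38,-25,28),(-38,25,28),(0,0,28)])/1e3
for i,o in enumerate(bt): print(at("top",o,.028).round(4),end=" ")
print()
for i,o in enumerate(bs): print(at("scene",o,.028).round(4),end=" ")
print()
x0=[*at("top",bt[4],.028),0]
print("top",fit(B,{"top":bt},x0))
st=px([(299,76),(445,30),(349,221),(496,174)],*T2);ss=px([(423,292),(541,378),(417,494),(296,399)],*S2)
print("stand bolts top",[at("top",o,.016).round(4) for o in st],np.mean([at("top",o,.017) for o in st],0))
print("scene",[at("scene",o,.016).round(4) for o in ss],np.mean([at("scene",o,.017) for o in ss],0))
print("drift",at("top",px([(405,106)],*T2)[0],.041),at("scene",px([(421,365)],*S2)[0],.041))
tc=px([(584,58),(590,124)],*T3)
print("spares",[at("top",o,.032) for o in tc]);print("pocket est",at("top",px([(595,192)],*T3)[0],.016))
t=cv2.imread("pics/top0.png");s=cv2.imread("pics/scene0.png")
cv2.imwrite("pics/c2.png",np.hstack([crop(t,145,190,50,84,7),crop(s,325,140,76,60,400/76)[:588] if 0 else cv2.copyMakeBorder(crop(s,325,140,76,55,5.7),0,588-int(55*5.7+.5),0,0,0)]))
E
```

```text
bush top [0.50449645 0.01201255] scene [0.50453672 0.00813813]
[0.5401 0.0418] [ 0.5462 -0.0096] [ 0.4693 -0.0199] [0.4629 0.0317] [0.5045 0.012 ] 
[ 0.5471 -0.0143] [ 0.4696 -0.021 ] [0.4626 0.0284] [0.5382 0.0368] [0.5045 0.0081] 
top (array([0.50455998, 0.01120121, 0.1285518 ]), np.float64(0.3572074817277311))
stand bolts top [array([ 0.5722, -0.2069]), array([ 0.5957, -0.286 ]), array([ 0.4938, -0.2299]), array([ 0.5174, -0.3086])] [ 0.54464168 -0.25762293]
scene [array([ 0.4931, -0.2341]), array([ 0.5718, -0.2113]), array([ 0.595 , -0.2896]), array([ 0.5159, -0.3135])] [ 0.5446574 -0.2623268]
drift [ 0.55066552 -0.25705214] [ 0.5500093  -0.26014478]
spares [array([0.55490165, 0.26391782]), array([0.49998743, 0.25761093])]
pocket est [0.44537695 0.25654875]
```

View pics/c2.png

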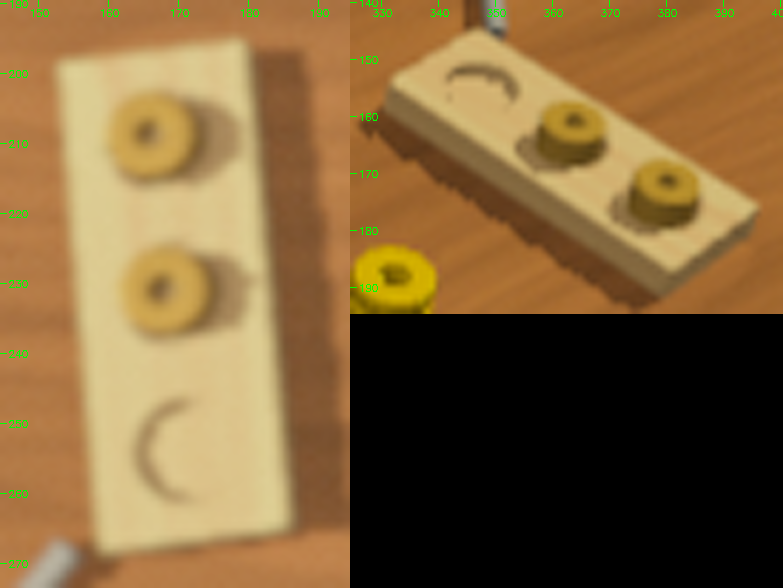

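The enlarged tray shows its four corners in both views, the spares' bores at about (165.5,208) and (167.5,231), and the empty pocket's arc near (171,254). I'll fit the tray, stand and block per camera.

```bash
python3 - <<'E'
from fit import *
T1=(248,206,6);T2=(348,184,264/56,264);S1=(265,180,5.28,0,264);S2=(163,240,4.4,264,264)
tt=px([(57,62),(246,38),(291,527),(98,555),(147,132),(161,289)],145,190,7)
ts=px([(674,272),(759,206),(479,27),(391,78),(668,181),(575,121)],325,140,5.7,350)
# scene: which corner? check by back-projection
print([at("top",o,.018).round(3) for o in tt[:4]],[at("scene",o,.018).round(3) for o in ts[:4]])
# guess tray +x = world +x
M=np.array([(88,33,18),(88,-33,18),(-88,-33,18),(-88,33,18),(56,0,32),(0,0,32)])/1e3
ss=ts[[1,0,3,2,4,5]]
for o in ({"top":tt},{"scene":ss},{"top":tt,"scene":ss}):
    q,e=fit(M,o,[.5,.257,.1]); print("tray",q.round(4),e,"pocket",(q[:2]-.056*np.array([np.cos(q[2]),np.sin(q[2])])).round(4))
bt=px([(51,47),(175,30),(203,215),(77,233),(124,131)],*T1)
bs=px([(154,451),(42,354),(120,303),(233,391),(138,373)],*S1)[[3,0,1,2,4]]
B=np.array([(38,25,28),(38,-25,28),(-38,-25,28),(-38,25,28),(0,0,28)])/1e3
for o in ({"top":bt},{"scene":bs},{"top":bt,"scene":bs}): print("block",fit(B,o,[.5,.01,.1]))
b=42-0
st=px([(299,76),(445,30),(349,221),(496,174)],*T2);ss=px([(423,292),(541,378),(417,494),(296,399)],*S2)
d=np.linalg.norm(at("top",st[0],.017)-at("top",st[1],.017))/2
B=np.array([(d,d,.017),(d,-d,.017),(-d,d,.017),(-d,-d,.017)])
ss=ss[[1,2,0,3]]
for o in ({"top":st},{"scene":ss},{"top":st,"scene":ss}): print("stand",fit(B,o,[.54,-.26,.28]))
E
```

```text
[array([0.585, 0.303]), array([0.592, 0.235]), array([0.417, 0.215]), array([0.408, 0.283])] [array([0.592, 0.232]), array([0.583, 0.298]), array([0.409, 0.28 ]), array([0.415, 0.216])]
tray [0.5004 0.2591 0.1124] 0.28073284865846204 pocket [0.4448 0.2528]
tray [0.4999 0.256  0.1021] 0.23940475136379216 pocket [0.4442 0.2503]
tray [0.4999 0.258  0.1085] 0.4780282827172157 pocket [0.4442 0.2519]
block (array([0.50455998, 0.01120121, 0.12855185]), np.float64(0.3572074817268527))
block (array([0.50448121, 0.00755265, 0.1170766 ]), np.float64(0.3253229134107323))
block (array([0.5042339 , 0.00954434, 0.12293204]), np.float64(0.607664723516833))
stand (array([ 0.54465174, -0.25761807,  0.28663789]), np.float64(0.1463364454557143))
stand (array([ 0.54462974, -0.26230943,  0.28700048]), np.float64(0.12142121806589865))
stand (array([ 0.54457181, -0.2603907 ,  0.28629125]), np.float64(0.7352635067904298))
```

Request:
drive_tool:
  increments:
    - {"grip":-1,"tx":0.5,"ty":1,"tz":0,"turn":-0.218}
    - {"grip":-1,"tx":0.5,"ty":1,"tz":0,"turn":-0.218}
    - {"grip":-1,"tx":0.5,"ty":1,"tz":0,"turn":-0.218}
    - {"grip":-1,"tx":0.5,"ty":1,"tz":0,"turn":-0.218}
    - {"grip":-1,"tx":0.5,"ty":1,"tz":0,"turn":-0.218}
    - {"grip":-1,"tx":0.5,"ty":1,"tz":0,"turn":-0.218}
    - {"grip":-1,"tx":0.5,"ty":1,"tz":0,"turn":-0.218}
    - {"grip":-1,"tx":0.5,"ty":1,"tz":0,"turn":-0.218}
    - {"grip":-1,"tx":0.5,"ty":1,"tz":0,"turn":-0.218}
    - {"grip":-1,"tx":0.5,"ty":1,"tz":0,"turn":-0.218}
    - {"grip":-1,"tx":0.5,"ty":1,"tz":0,"turn":-0.218}
    - {"grip":-1,"tx":0.5,"ty":1,"tz":0,"turn":-0.218}

```text
clock: 1.3
position: [0.4145, -0.1874, 0.2258]
ee_rot: [-3.135, -0.191, 0.002]
force: [1.0, -0.7, -0.0]
width: 0.997
```

Request:
drive_tool:
  increments:
    - {"grip":-1,"tx":0.2245,"ty":0.492,"tz":-0.1}
    - {"grip":-1,"tx":0.2245,"ty":0.492,"tz":-0.1}
    - {"grip":-1,"tx":0.2245,"ty":0.492,"tz":-0.1}
    - {"grip":-1,"tx":0.2245,"ty":0.492,"tz":-0.1}
    - {"grip":-1,"tx":0.2245,"ty":0.492,"tz":-0.1}
    - {"grip":-1,"tx":0.2245,"ty":0.492,"tz":-0.35}
    - {"grip":-1,"tx":0.2245,"ty":0.492,"tz":-0.4}
    - {"grip":-1,"tx":0.2245,"ty":0.492,"tz":-0.46}
    - {"grip":-1,"tx":0.2245,"ty":0.492,"tz":-0.5}
    - {"grip":-1,"tx":0.2245,"ty":0.492,"tz":-0.53}
    - {"grip":-1,"tx":0.2245,"ty":0.492,"tz":-0.548}
    - {"grip":-1,"tx":0.2245,"ty":0.492,"tz":-0.548}

```text
invalid input
```

Request:
drive_tool:
  increments:
    - {"grip":-1,"tx":0.2245,"ty":0.492,"tz":-0.1,"turn":0}
    - {"grip":-1,"tx":0.2245,"ty":0.492,"tz":-0.1,"turn":0}
    - {"grip":-1,"tx":0.2245,"ty":0.492,"tz":-0.1,"turn":0}
    - {"grip":-1,"tx":0.2245,"ty":0.492,"tz":-0.1,"turn":0}
    - {"grip":-1,"tx":0.2245,"ty":0.492,"tz":-0.1,"turn":0}
    - {"grip":-1,"tx":0.2245,"ty":0.492,"tz":-0.3,"turn":0}
    - {"grip":-1,"tx":0.2245,"ty":0.492,"tz":-0.4,"turn":0}
    - {"grip":-1,"tx":0.2245,"ty":0.492,"tz":-0.46,"turn":0}
    - {"grip":-1,"tx":0.2245,"ty":0.492,"tz":-0.5,"turn":0}
    - {"grip":-1,"tx":0.2245,"ty":0.492,"tz":-0.53,"turn":0}
    - {"grip":-1,"tx":0.2245,"ty":0.492,"tz":-0.548,"turn":0}
    - {"grip":-1,"tx":0.2245,"ty":0.492,"tz":-0.548,"turn":0}

```text
clock: 2.5
position: [0.5045, 0.0087, 0.0065]
ee_rot: [-3.135, -0.19, 0.002]
force: [-0.2, 0.2, 0.1]
width: 0.998
```

Request:
drive_tool:
  increments:
    - {"grip":1,"tx":0,"ty":0,"tz":0,"turn":0}
    - {"grip":1,"tx":0,"ty":0,"tz":0,"turn":0}
    - {"grip":1,"tx":0,"ty":0,"tz":0,"turn":0}
    - {"grip":1,"tx":0,"ty":0,"tz":0,"turn":0}
    - {"grip":1,"tx":0,"ty":0,"tz":0,"turn":0}
    - {"grip":1,"tx":0,"ty":0,"tz":0,"turn":0}
    - {"grip":1,"tx":0,"ty":0,"tz":0,"turn":0}
    - {"grip":1,"tx":0,"ty":0,"tz":0,"turn":0}
  newtons: 50

```text
clock: 3.3
position: [0.5045, 0.0088, 0.0066]
ee_rot: [-3.135, -0.19, 0.001]
force: [-0.4, 0.8, 4.6]
width: 0.538
```

```bash
python3 - <<'E'
from h import *
t=get_image("top");s=get_image("scene")
o=observe();print(o["width"]*.092,o["position"],o["force"],o["clock"])
cv2.imwrite("pics/g1.png",np.hstack([crop(t,238,196,64,64,6),crop(s,255,160,66,66,384/66)])[:,:,::-1])
E
```

```text
0.049679482201045747 [0.50449012 0.00877165 0.00658429] [-1.25294518 -0.35094013  4.49317563] 3.4
```

View pics/g1.png

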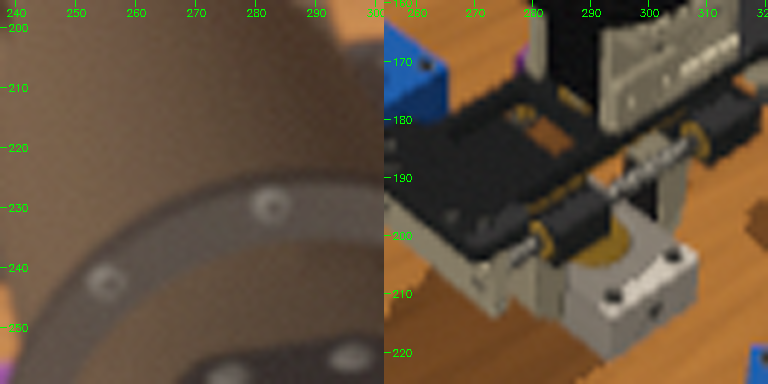

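The scene view shows the block gripped squarely between the jaws. Now I'll lift it and carry it over the stand.

Request:
drive_tool:
  increments:
    - {"grip":1,"tx":0,"ty":0,"tz":0.08,"turn":0}
    - {"grip":1,"tx":0,"ty":0,"tz":0.18,"turn":0}
    - {"grip":1,"tx":0.02,"ty":-0.08,"tz":0.2,"turn":0}
    - {"grip":1,"tx":0.04,"ty":-0.18,"tz":0.2,"turn":0}
    - {"grip":1,"tx":0.06,"ty":-0.29,"tz":0.2,"turn":0}
    - {"grip":1,"tx":0.08,"ty":-0.4,"tz":0.2,"turn":0}
    - {"grip":1,"tx":0.1,"ty":-0.5,"tz":0.2,"turn":0}
    - {"grip":1,"tx":0.114,"ty":-0.6,"tz":0.2,"turn":0}
    - {"grip":1,"tx":0.114,"ty":-0.668,"tz":0.2,"turn":0}
    - {"grip":1,"tx":0.114,"ty":-0.668,"tz":0.18,"turn":0}
    - {"grip":1,"tx":0.114,"ty":-0.668,"tz":0.15,"turn":0}
    - {"grip":1,"tx":0.114,"ty":-0.668,"tz":0.14,"turn":0}
    - {"grip":1,"tx":0.114,"ty":-0.668,"tz":0.14,"turn":0}

```text
clock: 4.7
position: [0.5494, -0.2564, 0.0612]
ee_rot: [-3.133, -0.193, 0.005]
force: [-0.0, -0.4, -4.2]
width: 0.541
```

```bash
python3 - <<'E'
from h import *
s=get_image("scene");t=get_image("top")
o=observe();print(o["width"]*.092,o["position"],o["ee_rot"],o["force"],o["clock"])
p=o["position"]
zt=p[2]-.0066+.028
c,sn=np.cos(.1218),np.sin(.1218)
P=[(p[0]+c*a-sn*b,p[1]+sn*a+c*b,z) for a,b,z in [(.038,.025,zt),(.038,-.025,zt),(-.038,-.025,zt),(-.038,.025,zt),(.038,.025,zt-.028),(.038,-.025,zt-.028),(-.038,-.025,zt-.028)]]
q=proj("scene",P);print(q.round(1)); print(proj("top",P).round(1))
im=s.copy()
o=crop(im,150,200,96,80,8)
for x,y in q: cv2.drawMarker(o,(int((x-150+.5)*8),int((y-200+.5)*8)),(255,0,0),0,9,1)
cv2.imwrite("pics/h1.png",o[:,:,::-1]); cv2.imwrite("pics/ht.png",t[:,:,::-1])
E
```

```text
0.049686420542915964 [ 0.55027386 -0.25714881  0.06249196] [-3.13424074e+00 -1.92630026e-01  2.01072812e-03] [-0.00596446 -0.98010232 -3.14299238] 4.8
[[218.  254.1]
 [196.6 268.4]
 [175.1 244.5]
 [196.1 231.6]
 [219.6 262.4]
 [198.8 276.5]
 [177.8 252.8]]
[[368.  188.9]
 [389.  185.9]
 [394.7 217.4]
 [373.6 220.4]
 [365.9 191.3]
 [386.2 188.4]
 [391.8 219.1]]
```

View pics/h1.png

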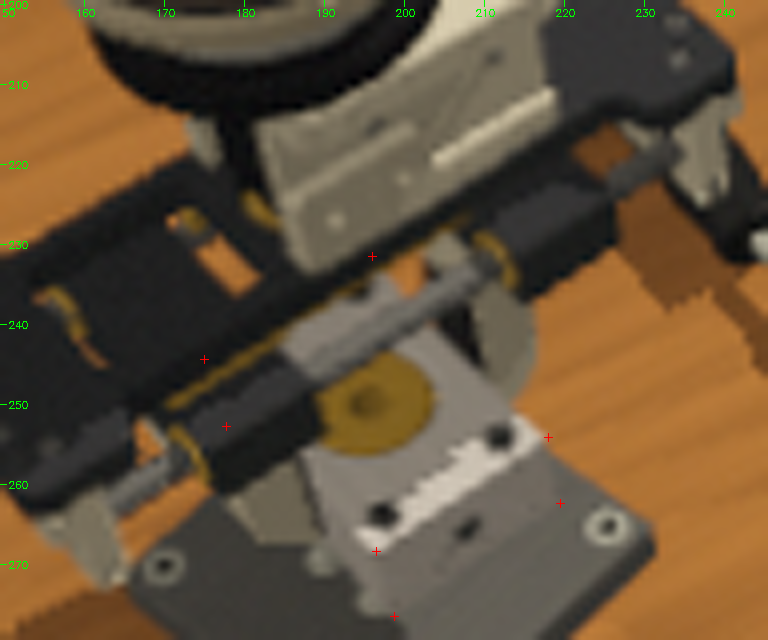

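```bash
python3 - <<'E'
from h import *
zt=.0625-.0066+.028
b=at("scene",(195.6,249.9),zt);print("bore scene",b,"off",b-[.5503,-.2571])
print("corner offs",[(at("scene",(150+x/8-.5,200+y/8-.5),z)-at("scene",m,z)).round(4) for x,y,m,z in [(357,543,(196.6,268.4),zt),(542,437,(218,254.1),zt),(385,613,(198.8,276.5),zt-.028)]])
t=cv2.imread("pics/top0.png");s=cv2.imread("pics/scene0.png")
cv2.imwrite("pics/d.png",np.hstack([crop(t,363,199,28,28,14,5),crop(s,184,254,28,28,14,5)]))
E
```

```text
bore scene [ 0.55088066 -0.25899713] off [ 0.00058066 -0.00189713]
corner offs [array([-0.0047, -0.0028]), array([-0.0008, -0.0012]), array([-0.0021, -0.0015])]
```

View pics/d.png

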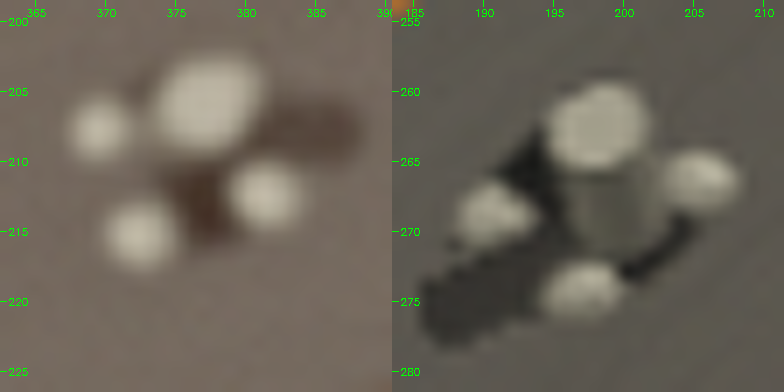

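```bash
python3 - <<'E'
from h import *
T=lambda x,y:(363+x/14-.5,199+y/14-.5); S=lambda x,y:(184+(x-392)/14-.5,254+y/14-.5)
a=at("top",T(197,110),.041);b=at("scene",S(596,134),.041);print("tip",a,b)
tb=np.mean([at("top",T(*p),.02) for p in((99,130),(265,197))],0);sb=np.mean([at("scene",S(*p),.0195) for p in((495,215),(702,180))],0)
print("mid",tb,sb)
sx=np.array([np.cos(.2865),np.sin(.2865)]);sy=np.array([-sx[1],sx[0]])
for d in(a-tb,b-sb): print("tip in stand",d@sx,d@sy)
E
```

```text
tip [ 0.5497795  -0.25495975] [ 0.55125099 -0.26103379]
mid [ 0.54366571 -0.25632715] [ 0.54651896 -0.26181303]
tip in stand 0.00625100230752594 -0.0004160796445851446
tip in stand 0.004759358048406403 -0.0005897849412574103
```

Request:
drive_tool:
  increments:
    - {"grip":1,"tx":-0.0007,"ty":-0.004,"tz":-0.01,"turn":0}
    - {"grip":1,"tx":-0.0007,"ty":-0.004,"tz":-0.02,"turn":0}
    - {"grip":1,"tx":-0.0007,"ty":-0.004,"tz":-0.025,"turn":0}
    - {"grip":1,"tx":-0.0007,"ty":-0.004,"tz":-0.03,"turn":0}
    - {"grip":1,"tx":-0.0007,"ty":-0.004,"tz":-0.03,"turn":0}
    - {"grip":1,"tx":-0.0007,"ty":-0.004,"tz":-0.03,"turn":0}
    - {"grip":1,"tx":-0.0007,"ty":-0.004,"tz":-0.03,"turn":0}

```text
clock: 5.5
position: [0.5501, -0.2588, 0.0506]
ee_rot: [-3.134, -0.193, 0.002]
force: [0.4, -0.2, -3.4]
width: 0.541
```

Request:
drive_tool:
  increments:
    - {"grip":1,"tx":0,"ty":0,"tz":-0.0025,"turn":0}
    - {"grip":1,"tx":0,"ty":0,"tz":-0.005,"turn":0}
    - {"grip":1,"tx":0,"ty":0,"tz":-0.0075,"turn":0}
    - {"grip":1,"tx":0,"ty":0,"tz":-0.009,"turn":0}
    - {"grip":1,"tx":0,"ty":0,"tz":-0.009,"turn":0}
    - {"grip":1,"tx":0,"ty":0,"tz":-0.009,"turn":0}

```text
clock: 6.1
position: [0.5501, -0.2588, 0.047]
ee_rot: [-3.134, -0.193, 0.002]
force: [0.1, -0.6, -3.3]
width: 0.536
```

Request:
drive_tool:
  increments:
    - {"grip":1,"tx":0,"ty":0,"tz":-0.001,"turn":0}
    - {"grip":1,"tx":0,"ty":0,"tz":-0.0025,"turn":0}
    - {"grip":1,"tx":0,"ty":0,"tz":-0.0025,"turn":0}
    - {"grip":1,"tx":0,"ty":0,"tz":-0.0025,"turn":0}

```text
clock: 6.5
position: [0.5501, -0.2588, 0.046]
ee_rot: [-3.134, -0.192, 0.002]
force: [0.2, 0.3, -4.0]
width: 0.544
```

Request:
drive_tool:
  increments:
    - {"grip":1,"tx":0,"ty":0,"tz":-0.001,"turn":0}
    - {"grip":1,"tx":0,"ty":0,"tz":-0.0025,"turn":0}
    - {"grip":1,"tx":0,"ty":0,"tz":-0.0025,"turn":0}
    - {"grip":1,"tx":0,"ty":0,"tz":-0.0025,"turn":0}

```text
clock: 6.9
position: [0.5501, -0.2588, 0.045]
ee_rot: [-3.134, -0.193, 0.002]
force: [0.2, 0.6, -3.8]
width: 0.539
```

Request:
drive_tool:
  increments:
    - {"grip":1,"tx":0,"ty":0,"tz":-0.0015,"turn":0}
    - {"grip":1,"tx":0,"ty":0,"tz":-0.003,"turn":0}
    - {"grip":1,"tx":0,"ty":0,"tz":-0.0045,"turn":0}
    - {"grip":1,"tx":0,"ty":0,"tz":-0.006,"turn":0}
    - {"grip":1,"tx":0,"ty":0,"tz":-0.0075,"turn":0}
    - {"grip":1,"tx":0,"ty":0,"tz":-0.009,"turn":0}
    - {"grip":1,"tx":0,"ty":0,"tz":-0.01,"turn":0}
    - {"grip":1,"tx":0,"ty":0,"tz":-0.01,"turn":0}
    - {"grip":1,"tx":0,"ty":0,"tz":-0.01,"turn":0}

```text
clock: 7.8
position: [0.5501, -0.2588, 0.041]
ee_rot: [-3.134, -0.193, 0.002]
force: [0.6, 0.5, -4.4]
width: 0.536
```

Request:
drive_tool:
  increments:
    - {"grip":1,"tx":0,"ty":0,"tz":-0.0015,"turn":0}
    - {"grip":1,"tx":0,"ty":0,"tz":-0.003,"turn":0}
    - {"grip":1,"tx":0,"ty":0,"tz":-0.0045,"turn":0}
    - {"grip":1,"tx":0,"ty":0,"tz":-0.005,"turn":0}
    - {"grip":1,"tx":0,"ty":0,"tz":-0.005,"turn":0}

```text
clock: 8.3
position: [0.5504, -0.2588, 0.0394]
ee_rot: [-3.135, -0.193, 0.001]
force: [-0.6, 1.7, 3.7]
width: 0.542
```

Request:
drive_tool:
  increments:
    - {"grip":1,"tx":0,"ty":0,"tz":-0.001,"turn":0}
    - {"grip":1,"tx":0,"ty":0,"tz":-0.0018,"turn":0}
    - {"grip":1,"tx":0,"ty":0,"tz":-0.0018,"turn":0}

```text
clock: 8.6
position: [0.5506, -0.2588, 0.0392]
ee_rot: [-3.135, -0.193, 0.0]
force: [-2.6, 1.1, 7.6]
width: 0.539
```

Request:
drive_tool:
  increments:
    - {"grip":1,"tx":0,"ty":0,"tz":-0.0012,"turn":0}
    - {"grip":1,"tx":0,"ty":0,"tz":-0.0025,"turn":0}
    - {"grip":1,"tx":0,"ty":0,"tz":-0.0025,"turn":0}
    - {"grip":1,"tx":0,"ty":0,"tz":-0.0025,"turn":0}

```text
clock: 9.0
position: [0.5504, -0.259, 0.038]
ee_rot: [-3.135, -0.193, 0.001]
force: [-1.2, -0.1, 0.0]
width: 0.541
```

Request:
drive_tool:
  increments:
    - {"grip":1,"tx":0,"ty":0,"tz":-0.0012,"turn":0}
    - {"grip":1,"tx":0,"ty":0,"tz":-0.0025,"turn":0}
    - {"grip":1,"tx":0,"ty":0,"tz":-0.0035,"turn":0}
    - {"grip":1,"tx":0,"ty":0,"tz":-0.004,"turn":0}
    - {"grip":1,"tx":0,"ty":0,"tz":-0.004,"turn":0}

```text
clock: 9.5
position: [0.5505, -0.2592, 0.0364]
ee_rot: [-3.135, -0.192, 0.0]
force: [-0.7, -0.4, 1.5]
width: 0.539
```

Request:
drive_tool:
  increments:
    - {"grip":1,"tx":0,"ty":0,"tz":-0.0015,"turn":0}
    - {"grip":1,"tx":0,"ty":0,"tz":-0.003,"turn":0}
    - {"grip":1,"tx":0,"ty":0,"tz":-0.0045,"turn":0}
    - {"grip":1,"tx":0,"ty":0,"tz":-0.006,"turn":0}
    - {"grip":1,"tx":0,"ty":0,"tz":-0.0075,"turn":0}
    - {"grip":1,"tx":0,"ty":0,"tz":-0.0075,"turn":0}

```text
clock: 10.1
position: [0.5505, -0.2592, 0.0334]
ee_rot: [-3.135, -0.192, 0.0]
force: [-0.2, 0.5, -2.3]
width: 0.54
```

Request:
drive_tool:
  increments:
    - {"grip":1,"tx":0,"ty":0,"tz":-0.0015,"turn":0}
    - {"grip":1,"tx":0,"ty":0,"tz":-0.003,"turn":0}
    - {"grip":1,"tx":0,"ty":0,"tz":-0.0045,"turn":0}
    - {"grip":1,"tx":0,"ty":0,"tz":-0.006,"turn":0}
    - {"grip":1,"tx":0,"ty":0,"tz":-0.0075,"turn":0}
    - {"grip":1,"tx":0,"ty":0,"tz":-0.009,"turn":0}
    - {"grip":1,"tx":0,"ty":0,"tz":-0.0105,"turn":0}
    - {"grip":1,"tx":0,"ty":0,"tz":-0.012,"turn":0}
    - {"grip":1,"tx":0,"ty":0,"tz":-0.0135,"turn":0}
    - {"grip":1,"tx":0,"ty":0,"tz":-0.0145,"turn":0}
    - {"grip":1,"tx":0,"ty":0,"tz":-0.0145,"turn":0}

```text
clock: 11.2
position: [0.5504, -0.2592, 0.0275]
ee_rot: [-3.135, -0.192, 0.0]
force: [-0.1, -0.5, -2.7]
width: 0.541
```

Request:
drive_tool:
  increments:
    - {"grip":1,"tx":0,"ty":0,"tz":-0.001,"turn":0}
    - {"grip":1,"tx":0,"ty":0,"tz":-0.002,"turn":0}
    - {"grip":1,"tx":0,"ty":0,"tz":-0.003,"turn":0}
    - {"grip":1,"tx":0,"ty":0,"tz":-0.003,"turn":0}

```text
clock: 11.6
position: [0.5505, -0.2592, 0.0265]
ee_rot: [-3.135, -0.192, 0.0]
force: [-2.0, 0.4, 0.8]
width: 0.539
```

Request:
drive_tool:
  increments:
    - {"grip":1,"tx":0,"ty":0,"tz":-0.001,"turn":0}
    - {"grip":1,"tx":0,"ty":0,"tz":-0.0018,"turn":0}
    - {"grip":1,"tx":0,"ty":0,"tz":-0.0018,"turn":0}

```text
clock: 11.9
position: [0.5506, -0.2592, 0.0263]
ee_rot: [-3.135, -0.192, -0.0]
force: [-3.6, 0.3, 6.0]
width: 0.541
```

Block seated at nominal depth with about 10 N of contact. Releasing and rising.

Request:
drive_tool:
  increments:
    - {"grip":-0.7,"tx":0,"ty":0,"tz":0.001,"turn":0}
    - {"grip":-0.7,"tx":0,"ty":0,"tz":0.001,"turn":0}
    - {"grip":-0.7,"tx":0,"ty":0,"tz":0.001,"turn":0}
    - {"grip":-0.7,"tx":0,"ty":0,"tz":0.001,"turn":0}
    - {"grip":-0.7,"tx":0,"ty":0,"tz":0.001,"turn":0}
    - {"grip":-0.7,"tx":0,"ty":0,"tz":0.001,"turn":0}
    - {"grip":-0.7,"tx":0,"ty":0,"tz":0.02,"turn":0}
    - {"grip":-0.7,"tx":0,"ty":0,"tz":0.06,"turn":0}
    - {"grip":-0.7,"tx":0,"ty":0,"tz":0.12,"turn":0}
    - {"grip":-0.7,"tx":0,"ty":0,"tz":0.2,"turn":0}
    - {"grip":-0.7,"tx":0,"ty":0,"tz":0.2,"turn":0}
    - {"grip":-0.7,"tx":0,"ty":0,"tz":0.2,"turn":0}

```text
clock: 13.1
position: [0.5511, -0.2594, 0.1075]
ee_rot: [3.135, 0.192, 0.003]
force: [0.7, 0.8, 0.3]
width: 0.848
```

```bash
python3 - <<'E'
from h import *
s=get_image("scene");o=observe();print(o["width"]*.092,o["position"],o["force"],o["clock"])
im=crop(s,150,215,96,72,8)
cx,cy=.5505,-.2592;c,sn=np.cos(.122),np.sin(.122)
for a,b,z in[(.038,.025,.048),(.038,-.025,.048),(-.038,-.025,.048),(0,0,.061)]:
    x,y=proj("scene",[cx+c*a-sn*b,cy+sn*a+c*b,z])[0];cv2.drawMarker(im,(int((x-149.5)*8),int((y-214.5)*8)),(255,0,0),0,9,1)
cv2.imwrite("pics/k1.png",im[:,:,::-1])
E
```

```text
0.07844306562189149 [ 0.55036537 -0.25923365  0.10643526] [-0.27189801  0.79278648  0.05476806] 13.15
```

View pics/k1.png

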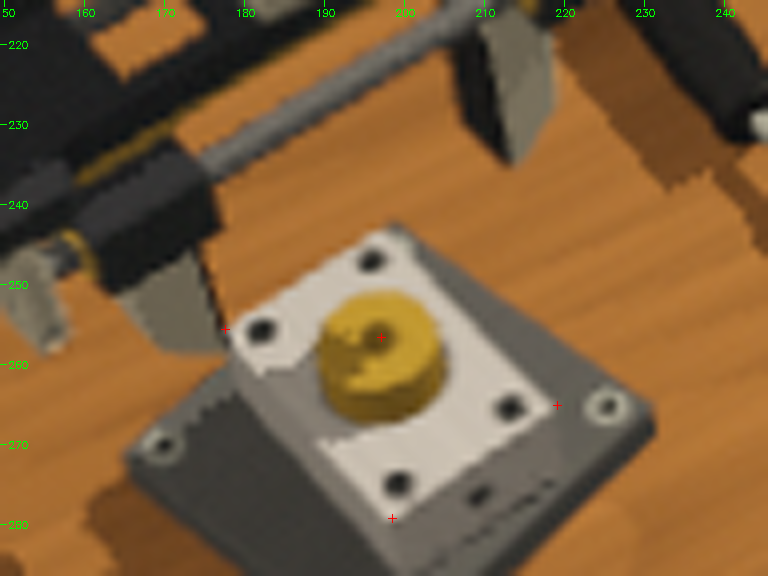

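The view shows the block level and down on the stand and the bushing standing proud, with its bore at about (197,257). Now gripping the bushing.

Request:
drive_tool:
  increments:
    - {"grip":-0.7,"tx":0,"ty":0,"tz":-0.05,"turn":0}
    - {"grip":-0.7,"tx":0,"ty":0,"tz":-0.1,"turn":0}
    - {"grip":-0.7,"tx":0,"ty":0,"tz":-0.125,"turn":0}
    - {"grip":-0.3,"tx":0,"ty":0,"tz":-0.138,"turn":0}
    - {"grip":0,"tx":0,"ty":0,"tz":-0.138,"turn":0}
    - {"grip":0.2,"tx":0,"ty":0,"tz":-0.138,"turn":0}
    - {"grip":0.2,"tx":0,"ty":0,"tz":-0.138,"turn":0}
    - {"grip":1,"tx":0,"ty":0,"tz":-0.138,"turn":0}
    - {"grip":1,"tx":0,"ty":0,"tz":-0.138,"turn":0}
    - {"grip":1,"tx":0,"ty":0,"tz":-0.138,"turn":0}
    - {"grip":1,"tx":0,"ty":0,"tz":-0.138,"turn":0}
    - {"grip":1,"tx":0,"ty":0,"tz":-0.138,"turn":0}
  newtons: 15

```text
clock: 14.35
position: [0.5506, -0.2593, 0.0516]
ee_rot: [3.136, 0.192, 0.001]
force: [0.1, 0.7, 4.1]
width: 0.345
```

Request:
drive_tool:
  increments:
    - {"grip":1,"tx":0,"ty":0,"tz":0.005,"turn":0}
    - {"grip":1,"tx":0,"ty":0,"tz":0.01,"turn":0}
    - {"grip":1,"tx":0,"ty":0,"tz":0.018,"turn":0}
    - {"grip":1,"tx":0,"ty":0,"tz":0.03,"turn":0}
    - {"grip":1,"tx":0,"ty":0,"tz":0.05,"turn":0}
    - {"grip":1,"tx":0,"ty":0,"tz":0.1,"turn":0}
    - {"grip":1,"tx":0,"ty":0,"tz":0.17,"turn":0}
    - {"grip":1,"tx":0,"ty":0,"tz":0.17,"turn":0}
    - {"grip":1,"tx":0,"ty":0,"tz":0.17,"turn":0}

```text
clock: 15.25
position: [0.551, -0.2596, 0.1206]
ee_rot: [3.135, 0.192, 0.003]
force: [-0.8, -0.5, -0.9]
width: 0.342
```

```bash
python3 - <<'E'
from h import *
s=get_image("scene");o=observe();print(o["width"]*.092,o["position"],o["force"],o["clock"])
cv2.imwrite("pics/l1.png",crop(s,140,180,120,90,6)[:,:,::-1])
E
```

```text
0.03128818375995259 [ 0.55034891 -0.25931453  0.11960463] [-1.18412314  0.11539948 -1.05674767] 15.3
```

View pics/l1.png

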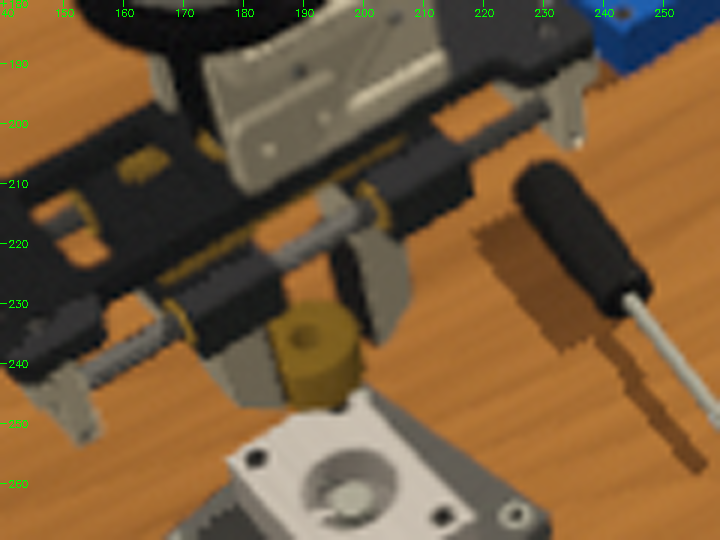

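The view shows the bushing held upright between the jaws, and the block still on the stand with the drift visible in its empty recess. Now to the tray.

Request:
drive_tool:
  increments:
    - {"grip":1,"tx":-0.02,"ty":0.1,"tz":0,"turn":0}
    - {"grip":1,"tx":-0.06,"ty":0.2,"tz":0,"turn":0}
    - {"grip":1,"tx":-0.1,"ty":0.31,"tz":0,"turn":0}
    - {"grip":1,"tx":-0.14,"ty":0.42,"tz":0,"turn":0}
    - {"grip":1,"tx":-0.17,"ty":0.53,"tz":0,"turn":0}
    - {"grip":1,"tx":-0.2,"ty":0.64,"tz":0,"turn":0}
    - {"grip":1,"tx":-0.22,"ty":0.75,"tz":0,"turn":0}
    - {"grip":1,"tx":-0.24,"ty":0.86,"tz":0,"turn":0}
    - {"grip":1,"tx":-0.255,"ty":0.94,"tz":0,"turn":0}
    - {"grip":1,"tx":-0.265,"ty":1,"tz":0,"turn":0}
    - {"grip":1,"tx":-0.265,"ty":1,"tz":0,"turn":0}
    - {"grip":1,"tx":-0.265,"ty":1,"tz":0,"turn":0}

```text
clock: 16.5
position: [0.4437, 0.1406, 0.1189]
ee_rot: [3.135, 0.194, -0.002]
force: [0.3, -0.4, -1.4]
width: 0.344
```

Request:
drive_tool:
  increments:
    - {"grip":1,"tx":0.001,"ty":0.1,"tz":0,"turn":-0.01}
    - {"grip":1,"tx":0.002,"ty":0.2,"tz":0,"turn":-0.01}
    - {"grip":1,"tx":0.002,"ty":0.276,"tz":0,"turn":-0.01}
    - {"grip":1,"tx":0.002,"ty":0.276,"tz":-0.08,"turn":-0.01}
    - {"grip":1,"tx":0.002,"ty":0.276,"tz":-0.15,"turn":-0.01}
    - {"grip":1,"tx":0.002,"ty":0.276,"tz":-0.185,"turn":-0.01}
    - {"grip":1,"tx":0.002,"ty":0.276,"tz":-0.185,"turn":-0.01}
    - {"grip":1,"tx":0.002,"ty":0.276,"tz":-0.185,"turn":-0.01}
    - {"grip":1,"tx":0.002,"ty":0.276,"tz":-0.185,"turn":-0.01}

```text
clock: 17.4
position: [0.4453, 0.2508, 0.0458]
ee_rot: [3.136, 0.176, 0.0]
force: [0.4, 0.0, -0.8]
width: 0.337
```

```bash
python3 - <<'E'
from h import *
s=get_image("scene");t=get_image("top");o=observe();p=o["position"];print(o["width"]*.092,p,o["force"],o["clock"])
im=crop(s,325,125,76,70,8,5);im=im[:560]
def ring(c,z,r,col):
    a=np.linspace(0,2*np.pi,40);P=np.c_[c[0]+r*np.cos(a),c[1]+r*np.sin(a),0*a+z]
    for x,y in proj("scene",P): cv2.circle(im,(int((x-324.5)*8),int((y-124.5)*8)),1,col,-1)
ring(p,p[2]-.0106+.02,.016,(255,0,0)); ring(p,p[2]-.0106+.02,.005,(255,0,0))
ring((.4444,.2510),.018,.018,(0,0,255))
cv2.imwrite("pics/m1.png",im[:,:,::-1])
E
```

```text
0.03119575836196494 [0.44521693 0.25106783 0.04588539] [ 0.14612024  0.13156142 -0.68735497] 17.5
```

View pics/m1.png

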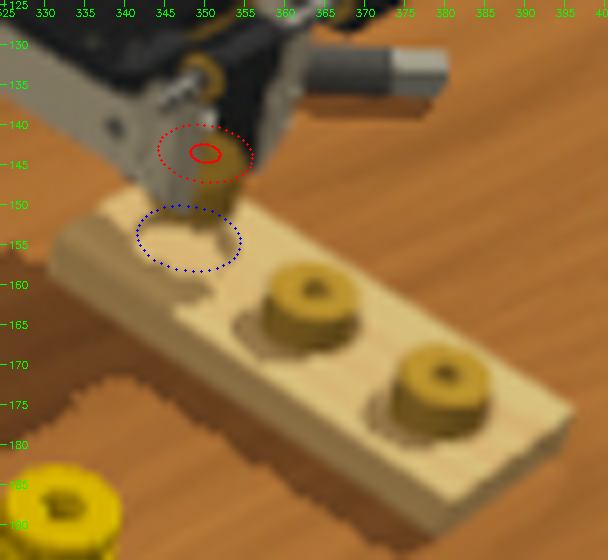

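The view shows the bushing just above the pocket, in line with it to about a millimetre, and the spares undisturbed. I'll lower it by feel; rim contact would come at TCP z ≈ 0.0286 and the floor at ≈ 0.0226.

Request:
drive_tool:
  increments:
    - {"grip":1,"tx":0,"ty":0.001,"tz":-0.015,"turn":0}
    - {"grip":1,"tx":0,"ty":0.001,"tz":-0.03,"turn":0}
    - {"grip":1,"tx":0,"ty":0.001,"tz":-0.036,"turn":0}
    - {"grip":1,"tx":0,"ty":0.001,"tz":-0.04,"turn":0}
    - {"grip":1,"tx":0,"ty":0.001,"tz":-0.043,"turn":0}
    - {"grip":1,"tx":0,"ty":0.001,"tz":-0.046,"turn":0}
    - {"grip":1,"tx":0,"ty":0.001,"tz":-0.046,"turn":0}
    - {"grip":1,"tx":0,"ty":0.001,"tz":-0.046,"turn":0}

```text
clock: 18.3
position: [0.4452, 0.2515, 0.0275]
ee_rot: [3.136, 0.177, 0.001]
force: [-0.4, 0.4, -1.4]
width: 0.342
```

Request:
drive_tool:
  increments:
    - {"grip":1,"tx":0,"ty":0,"tz":-0.003,"turn":0}
    - {"grip":1,"tx":0,"ty":0,"tz":-0.006,"turn":0}
    - {"grip":1,"tx":0,"ty":0,"tz":-0.009,"turn":0}
    - {"grip":1,"tx":0,"ty":0,"tz":-0.011,"turn":0}
    - {"grip":1,"tx":0,"ty":0,"tz":-0.0115,"turn":0}
    - {"grip":1,"tx":0,"ty":0,"tz":-0.0115,"turn":0}

```text
clock: 18.9
position: [0.4452, 0.2515, 0.0229]
ee_rot: [3.136, 0.177, 0.001]
force: [0.3, 0.0, -1.1]
width: 0.34
```

Request:
drive_tool:
  increments:
    - {"grip":1,"tx":0,"ty":0,"tz":-0.001,"turn":0}
    - {"grip":1,"tx":0,"ty":0,"tz":-0.002,"turn":0}
    - {"grip":1,"tx":0,"ty":0,"tz":-0.002,"turn":0}

```text
clock: 19.2
position: [0.4453, 0.2515, 0.0226]
ee_rot: [3.136, 0.177, 0.001]
force: [-0.9, -0.4, 6.7]
width: 0.341
```

Floor contact came exactly at 0.0226. Opening and retreating.

Request:
drive_tool:
  increments:
    - {"grip":0.25,"tx":0,"ty":0,"tz":0.001,"turn":0}
    - {"grip":0.2,"tx":0,"ty":0,"tz":0.001,"turn":0}
    - {"grip":0.1,"tx":0,"ty":0,"tz":0.001,"turn":0}
    - {"grip":-0.1,"tx":0,"ty":0,"tz":0.001,"turn":0}
    - {"grip":-0.3,"tx":0,"ty":0,"tz":0.001,"turn":0}
    - {"grip":-0.3,"tx":0,"ty":0,"tz":0.001,"turn":0}
    - {"grip":-0.3,"tx":0,"ty":0,"tz":0.001,"turn":0}
    - {"grip":-0.3,"tx":0,"ty":0,"tz":0.03,"turn":0}
    - {"grip":-0.3,"tx":0,"ty":0,"tz":0.1,"turn":0}
    - {"grip":-0.3,"tx":0,"ty":0,"tz":0.2,"turn":0}
    - {"grip":-0.3,"tx":0,"ty":0,"tz":0.32,"turn":0}
    - {"grip":-0.3,"tx":0,"ty":0,"tz":0.4,"turn":0}
    - {"grip":-0.3,"tx":0,"ty":-0.1,"tz":0.4,"turn":0}
    - {"grip":-0.3,"tx":0,"ty":-0.2,"tz":0.4,"turn":0}
    - {"grip":-0.3,"tx":0,"ty":-0.2,"tz":0.4,"turn":0}
    - {"grip":-0.3,"tx":0,"ty":-0.2,"tz":0.4,"turn":0}

```text
clock: 20.8
position: [0.4454, 0.1707, 0.1834]
ee_rot: [3.137, 0.174, 0.003]
force: [0.6, 0.5, 0.9]
width: 0.651
```

```bash
python3 - <<'E'
from h import *
s=get_image("scene");t=get_image("top");o=observe();p=o["position"];print(o["width"]*.092,p,o["force"],o["clock"])
a=crop(s,325,135,76,56,5,5);b=crop(s,155,230,84,56,5)
c=crop(t,145,190,70,80,4);d=crop(t,340,170,84,80,4)
w=max(a.shape[1]+b.shape[1],c.shape[1]+d.shape[1])
pad=lambda m:cv2.copyMakeBorder(m,0,0,0,w-m.shape[1],0)
cv2.imwrite("pics/z.png",np.vstack([pad(np.hstack([a,b])),pad(np.hstack([c,d]))])[:,:,::-1])
E
```

```text
0.059977885805631806 [0.44526723 0.1725088  0.18311952] [-0.02993739 -0.80769081  0.06598463] 20.9
```

View pics/z.png

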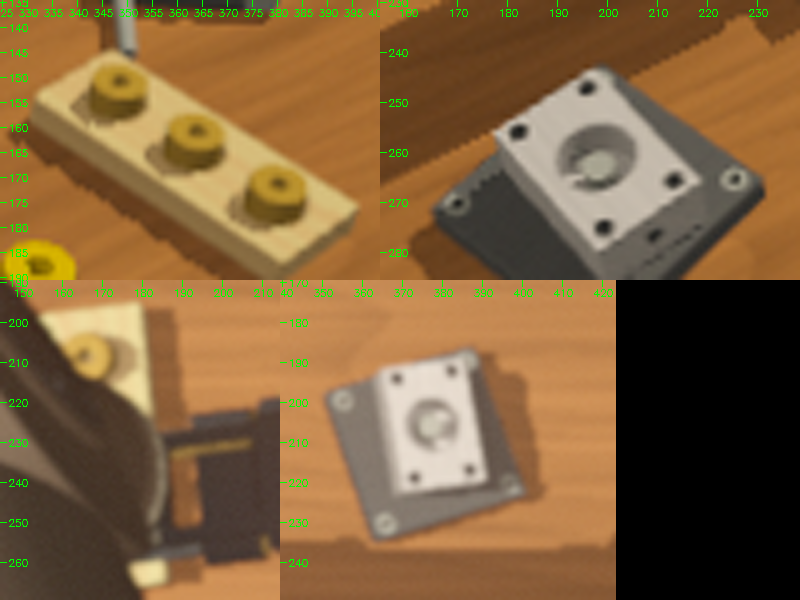

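The final view shows the three bushings evenly spaced and equally seated in the tray, bores at about (348.5,151), (364,160.5) and (380.5,171). The block sits flat on the stand over the drift, with the gripper clear.

```bash
python3 -c "
from cell import *
print(sign_off())"
```

```text
the job is handed in; nothing more can be done
None
```

The job is done and handed in at about 21 s of the 72 s allowed; the sign-off gives no verdict.

- **Block:** I gripped it, and the hole went onto the drift at the first try, so no search was needed. I pressed it down in steps of mostly 1–6 mm. The highest stand load I read between steps was about 12 N. It stopped at the expected height on the rest buttons, within 0.3 mm.
- **Bushing:** It stood proud of the block, came out without moving the block, and went into the empty pocket without touching the rim. It met the floor at the expected height and was released there.
- **Last checks:** The final pictures show the block flat on the stand over the drift. The bushing stands upright, evenly in line with the two undisturbed spares. The gripper is empty, about 0.18 m up and clear of everything.
- **Disagreements:** The two cameras differed by 3–5 mm in y. I resolved this by averaging them and checking against the arm's own position while it held the block. In the last top view the arm hid the pocket, so only the scene camera confirmed the final placement. I did not recheck the other bench items one by one.

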